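# Find the full tin of screws by heft and hold it up

## Robot

A 6-joint arm with a two-finger parallel gripper is mounted at the origin on the work surface. World frame = base frame: x ahead of the robot, y to its left, z up, the work surface at z = 0. Lengths are in m, angles in degrees, forces in N, time in s.
With the tool pointing down it reaches from about 0.25 to 0.725 m from the base axis. Payload 9.7 kg.
Tool frame: the origin (TCP) lies on the centre line of the jaws, within the pads' length; the fingertips stand 19 mm ahead of it and the grasp point (between the pads) is the TCP; z points along the fingers, y is the direction in which the jaws open and shut (so a half turn about z gives the same grasp; the last joint's range is limited). The gripper opens to 85 mm and grips with 20 to 120 N. Pads are 22 mm wide; open, the fingers measure 114 mm over their backs; the gripper's body (76 mm by 85 mm) begins 54 mm behind the grasp point. The pads swing forward as they close: fully open they stand 13 mm farther back than shut.
Start: joints at [72.135, 4.979, 10.078, 95.1, 0, 90], TCP at [0.169, 0.523, 0.25] pointing down, gripper open.
Joint ranges: [-179.16, 179.16], [-48.56, 103.87], [-65.8, 70.77], [-126.05, 130.52], [-82.76, 87.17], [-180, 180]. Speed limits (degrees/s): [127.2, 127.2, 147.25, 180, 180, 180].

## Interface

Orientations are given as [roll, pitch, yaw] about the fixed x, y, z axes, in that order (R = Rz(yaw) Ry(pitch) Rx(roll)).
In Python, from workcell import bot, viewer, job gives the robot as it stands.
- The arm moves only by the tool play_rows, never from a script. Its argument "commands" is a list of rows, each an object of numbers: "tx", "ty", "tz": the shift along the tool's x, y, z in cm; "ax", "ay", "az": the turn, a rotation vector about the tool's x, y, z in rad. A call has 1 to 20 rows; each row is the pose to reach, as a shift and turn from the pose commanded when the call began, along the tool's axes at that moment; what a row does not reach only later rows make up. A row lasts 1/10 s, in which the tool goes at most 50 mm and 8.59 degrees, less where a joint would pass 70% of its speed; a pose out of reach is approached as far as the arm can. A call with a gripper value outside its range is refused whole. "grip" is the finger opening in cm, from 0 to 8.54, set as the call begins (left out, the last holds). The fingers move at their own pace and stop on an object; "newtons" is the grip in N (left out, the last holds). Time passes only in rows, so rows that repeat a pose let the fingers close. It gives the time, the measured TCP pose, the force and the opening at its end, in the units of the state.
- bot.get_obs(): the state, without advancing time (a new reading comes with each control period).
- viewer.camera(name): name is "side" or "top" or "wrist"; returns a dict with "pixels" (480x640x3 uint8, red, green, blue), "depth" (480x640 float32, m along the optical axis (not along the pixel's ray), 0 where there is no reading), "fx", "fy", "cx", "cy" (pixels), "rvec" (rotation vector, rad) and "tvec" (3), from world to camera coordinates, as OpenCV has them; the wrist camera has in their place "tool_from_camera" (4x4, takes a point from camera to tool coordinates, whose origin is the TCP and whose axes are the flange's). Camera axes: x right, y down, z forward; pixel columns grow to the right and rows downward; lengths in m; the calibration is good to about 2 mm. The wrist camera is an equidistant fisheye: a pixel r from the principal point sees the ray r / f radians off the axis. A picture is of the moment at which its call begins: read the wrist's pose just before it.
- job.job_done(): hands the job in, once; it reports no verdict.
The state is a dict: "time": time; "q": joint angles; "qd": joint speeds; "joint_efforts": joint torques, N m; "ee_pos": TCP position; "tcp_rot": TCP orientation; "wrist_force": force on the tool from outside, world axes, zero at the start; "torque": the same for the moment, N m; "opening": finger opening in m.
Only numpy, scipy, OpenCV 4.12 (cv2) and the standard library are available. Lean on these libraries where they do the work, as an engineer would, in place of code of your own. Each camera call takes 0.05 s, during which the arm holds its last target.

## Task

One of the three identical closed tins on the stock board is full of screws and clearly heavier than the other two. Heft them one at a time, from the robot's left to its right, lifting each straight up a good 5 cm for a moment and setting each one back upright on its own cork disc before lifting the next; then take the heaviest (if it is the last one lifted, simply keep it) and finish holding it still and upright in the gripper, over the board and at least 10 cm clear of it, with the other two standing on their own discs. The program ends while holding it; tip nothing over and leave the other things on the bench where they are.

Things in the scene. Friction and masses are not known exactly. Their poses are not given: they have to be found in the camera images.
- board: plywood board fixed to the bench, 150 (its x) x 460 (its y) x 12 thick, with three cork discs (diameter 90, 4 thick) in a row along its y, 150 apart; origin at the centre of its underside, on the bench; x points away from the robot, y to the robot's left, turned up to 0.35 rad either way
- tin_a: one of three identical plain steel tins with a closed push-on lid, an upright cylinder of diameter 56 and height 85; origin at the centre of its underside, z up. The tins differ only in hidden weight and in where they stand: any of the three may stand on any disc. The full one weighs 0.67 to 0.83 kg, the other two 0.24 to 0.46 kg each; which is which changes from time to time and cannot be seen
- tin_b: one of three identical plain steel tins with a closed push-on lid, an upright cylinder of diameter 56 and height 85; origin at the centre of its underside, z up. The tins differ only in hidden weight and in where they stand: any of the three may stand on any disc. The full one weighs 0.67 to 0.83 kg, the other two 0.24 to 0.46 kg each; which is which changes from time to time and cannot be seen
- tin_c: one of three identical plain steel tins with a closed push-on lid, an upright cylinder of diameter 56 and height 85; origin at the centre of its underside, z up. The tins differ only in hidden weight and in where they stand: any of the three may stand on any disc. The full one weighs 0.67 to 0.83 kg, the other two 0.24 to 0.46 kg each; which is which changes from time to time and cannot be seen
- place_left (a point): centre of the top face of the left cork disc (the end on the robot's left, the board's +y); the tins stand on this face, 16 above the bench
- place_middle (a point): centre of the top face of the middle cork disc (the board's centre); the tins stand on this face, 16 above the bench
- place_right (a point): centre of the top face of the right cork disc (the end on the robot's right, the board's -y); the tins stand on this face, 16 above the bench
- padlock: small brass padlock lying on the board between the left and middle tins, about 50 x 26 x 18; leave alone; origin under its middle
- pencil: flat carpenter's pencil, 110 x 14 x 9, lying on the board between the middle and right tins, across the row; leave alone; origin under its middle
- tape_roll: roll of brown parcel tape lying flat beyond the board, outer diameter 100, height 48; leave alone; origin under its middle
- carton: small closed cardboard carton beyond the board, 60 x 90 x 45; leave alone; origin under its middle
- screwdriver: screwdriver lying on the bench on the robot's side of the board, along the row; leave alone; origin under it on the bench
- jar: jar with a lid, diameter 60, height 80, beside the left end of the board; leave alone; origin under its middle
- mug: white mug, diameter 76, height 85, beside the right end of the board; leave alone; origin under its middle
Things that resemble listed ones, but are neither listed nor needed, are in the scene too. What is shaped like the tin_b but orange is not meant.

How it is judged (in metres and radians):
On the way, in this order (a step that is already met when the one before it is completed fails the run):
1. the tin of the left disc is lifted at least 30 mm by the gripper above its disc, the other two tins standing down (((horizontal distance between tin_a and place_left below 0.07 m and height (world z) of tin_a above 0.046 m and contact force between tin_a and the fingers above 1 N and height (world z) of each of tin_b, tin_c below 0.024 m) or (horizontal distance between tin_b and place_left below 0.07 m and height (world z) of tin_b above 0.046 m and contact force between tin_b and the fingers above 1 N and height (world z) of each of tin_a, tin_c below 0.024 m) or (horizontal distance between tin_c and place_left below 0.07 m and height (world z) of tin_c above 0.046 m and contact force between tin_c and the fingers above 1 N and height (world z) of each of tin_a, tin_b below 0.024 m))), for 0.2 s.
2. the tin of the middle disc is lifted at least 30 mm by the gripper above its disc, the other two tins standing down (((horizontal distance between tin_a and place_middle below 0.07 m and height (world z) of tin_a above 0.046 m and contact force between tin_a and the fingers above 1 N and height (world z) of each of tin_b, tin_c below 0.024 m) or (horizontal distance between tin_b and place_middle below 0.07 m and height (world z) of tin_b above 0.046 m and contact force between tin_b and the fingers above 1 N and height (world z) of each of tin_a, tin_c below 0.024 m) or (horizontal distance between tin_c and place_middle below 0.07 m and height (world z) of tin_c above 0.046 m and contact force between tin_c and the fingers above 1 N and height (world z) of each of tin_a, tin_b below 0.024 m))), for 0.2 s.
3. the tin of the right disc is lifted at least 30 mm by the gripper above its disc, the other two tins standing down (((horizontal distance between tin_a and place_right below 0.07 m and height (world z) of tin_a above 0.046 m and contact force between tin_a and the fingers above 1 N and height (world z) of each of tin_b, tin_c below 0.024 m) or (horizontal distance between tin_b and place_right below 0.07 m and height (world z) of tin_b above 0.046 m and contact force between tin_b and the fingers above 1 N and height (world z) of each of tin_a, tin_c below 0.024 m) or (horizontal distance between tin_c and place_right below 0.07 m and height (world z) of tin_c above 0.046 m and contact force between tin_c and the fingers above 1 N and height (world z) of each of tin_a, tin_b below 0.024 m))), for 0.2 s.
At the end, for the whole second after the job is handed in: one tin is held still by the fingers, 80 mm or more above the discs, within 250 mm of the board's centre, within 0.35 rad of upright, off board and tins; the other two stand at rest within 30 mm of their starts, untouched, each pressing on the board with under 5.6 N (neither is full) (((height (world z) of tin_a above 0.096 m and angle between tin_a's own z axis and vertical below 0.35 rad and linear speed of tin_a below 0.03 m/s and contact force between tin_a and the fingers above 1 N and contact force between tin_a and board below 0.2 N and contact force between tin_a and tin_b below 0.2 N and contact force between tin_a and tin_c below 0.2 N and horizontal distance between tin_a and board below 0.25 m and distance of each of tin_b, tin_c from where it was at the start of the episode below 0.03 m and angle between each of tin_b, tin_c's own z axis and vertical below 0.1 rad and linear speed of each of tin_b, tin_c below 0.02 m/s and contact force between each of tin_b, tin_c and the fingers below 0.2 N and contact force between tin_b and board between 1 and 5.6 N and contact force between tin_c and board between 1 and 5.6 N) or (height (world z) of tin_b above 0.096 m and angle between tin_b's own z axis and vertical below 0.35 rad and linear speed of tin_b below 0.03 m/s and contact force between tin_b and the fingers above 1 N and contact force between tin_b and board below 0.2 N and contact force between tin_b and tin_a below 0.2 N and contact force between tin_b and tin_c below 0.2 N and horizontal distance between tin_b and board below 0.25 m and distance of each of tin_a, tin_c from where it was at the start of the episode below 0.03 m and angle between each of tin_a, tin_c's own z axis and vertical below 0.1 rad and linear speed of each of tin_a, tin_c below 0.02 m/s and contact force between each of tin_a, tin_c and the fingers below 0.2 N and contact force between tin_a and board between 1 and 5.6 N and contact force between tin_c and board between 1 and 5.6 N) or (height (world z) of tin_c above 0.096 m and angle between tin_c's own z axis and vertical below 0.35 rad and linear speed of tin_c below 0.03 m/s and contact force between tin_c and the fingers above 1 N and contact force between tin_c and board below 0.2 N and contact force between tin_c and tin_a below 0.2 N and contact force between tin_c and tin_b below 0.2 N and horizontal distance between tin_c and board below 0.25 m and distance of each of tin_a, tin_b from where it was at the start of the episode below 0.03 m and angle between each of tin_a, tin_b's own z axis and vertical below 0.1 rad and linear speed of each of tin_a, tin_b below 0.02 m/s and contact force between each of tin_a, tin_b and the fingers below 0.2 N and contact force between tin_a and board between 1 and 5.6 N and contact force between tin_b and board between 1 and 5.6 N))); the arm keeps its last pose, push and grip.
It fails at once if a tin is tipped over (angle between any of tin_a, tin_b, tin_c's own z axis and vertical above 0.8 rad).
It fails at once if a bystander is moved by more than 40 mm (distance of any of padlock, pencil, tape_roll, carton, screwdriver, jar, mug from where it was at the start of the episode above 0.04 m).
It also fails if it takes over 72 s, if anything falls off the work surface, if the arm or the gripper's body presses on something with over 40 N, if the wrist force passes 120 N, or if a joint passes its speed limit or range.

## Working session

There is one attempt and no reset: what is moved stays moved. The work goes in short steps, Python scripts to look and compute and a tool call to move; the robot and the scene stay as the last step left them, time stands still between calls to the robot, and variables do not carry over. Pictures are saved under pics/ and viewed, and the job is handed in when it is done.

Besides the shell and the picture viewer there is one more tool, called after "Call:" as name(argument=value, ...) on one line, values as JSON. play_rows: Moves the arm, as the interface text tells. Its arguments: {"type":"object","properties":{"commands":{"type":"array"},"grip":{"type":"number"},"newtons":{"type":"number"}},"required":["commands"]}

```bash
mkdir -p pics; ls; python3 - <<'E'
from workcell import bot, viewer, job
import cv2,numpy as np
print(bot.get_obs())
for n in("top","side"):
    c=viewer.camera(n); cv2.imwrite(f"pics/{n}0.png",c["pixels"][:,:,::-1]); np.savez(f"pics/{n}0.npz",**c)
    print(n,c["fx"],c["fy"],c["cx"],c["cy"],c["rvec"],c["tvec"])
E
```

```text
pics
{'time': 0.0, 'q': array([ 7.21358991e+01,  5.01055756e+00,  1.00333776e+01,  9.51001271e+01,
       -7.96302193e-04,  8.99988625e+01]), 'qd': array([ 0.02375046,  0.0118344 , -0.03050893,  0.08823925, -0.00797215,
        0.04967566]), 'joint_efforts': array([ 8.87945316e-04, -5.20393038e+01,  4.64802969e+01,  1.64178223e-02,
       -4.97818235e-06,  2.65220592e-06]), 'ee_pos': array([0.16865567, 0.52327673, 0.24957862]), 'tcp_rot': array([-1.79922693e+02,  7.94766645e-04,  1.62137038e+02]), 'wrist_force': array([-0.28129257,  0.33129679,  0.17584876]), 'torque': array([0.01324605, 0.02015077, 0.04844613]), 'opening': 0.08526419733207494}
top 461.1085595116164 461.1085595116164 325.75969876607223 238.0511028502154 [ 2.17311785 -2.17516536  0.05623234] [0.05049642 0.58201152 1.11037533]
side 444.93580100216377 444.93580100216377 326.2314050859698 231.73022787703204 [ 2.18343957 -0.76221303  0.33688359] [-0.44179297  0.29314477  0.59070122]
```

View pics/top0.png

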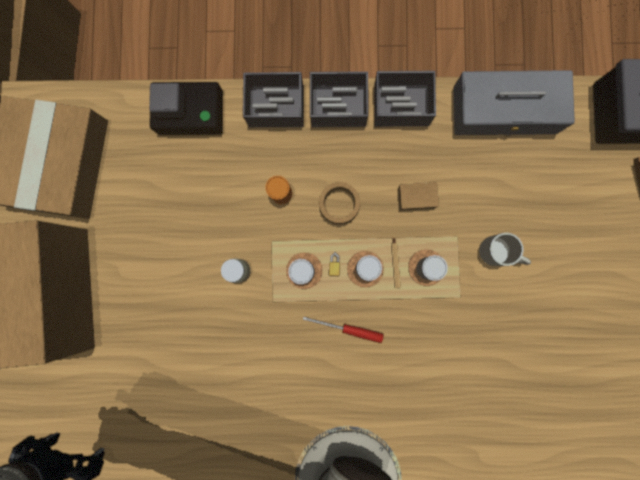

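View pics/side0.png

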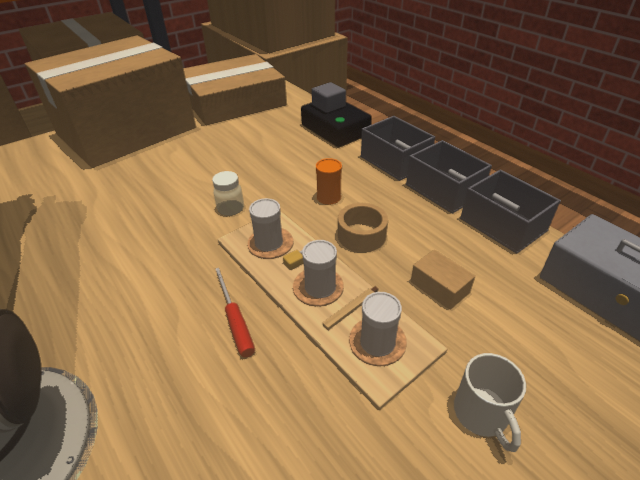

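Top view: three grey tins stand on cork discs at (301,271), (369,268) and (433,267). Lookalikes are the jar at (235,271), which is off the board, the orange tin at (278,188), and the mug at (505,250). I choose the three on the discs, and next I'll measure them and check a close crop.

```bash
cat > h.py <<'E'
import numpy as np,cv2
def cloud(c):
    d=np.asarray(c["depth"]); v,u=np.mgrid[0:480,0:640]
    P=np.stack([(u-c["cx"])/c["fx"]*d,(v-c["cy"])/c["fy"]*d,d],-1)
    R=cv2.Rodrigues(np.asarray(c["rvec"]))[0]
    W=(P-np.asarray(c["tvec"]))@R
    W[d==0]=np.nan
    return W
E
python3 - <<'E'
from h import *
for n in("top","side"):
    c=np.load(f"pics/{n}0.npz"); W=cloud(c)
    if n=="top": cv2.imwrite("pics/crop0.png",cv2.resize(c["pixels"][220:310,220:540,::-1],None,fx=2.5,fy=2.5))
    z=W[...,2]
    m=(z>.093)&(z<.108)&(W[...,0]>.35)&(W[...,0]<.75)&(abs(W[...,1])<.35)
    k,l,st,ce=cv2.connectedComponentsWithStats(m.astype(np.uint8))
    for i in range(1,k):
        if st[i,4]>40:
            p=W[l==i]; (cc,r)=cv2.minEnclosingCircle(p[:,:2].astype(np.float32)); print(n,"tin top",ce[i],st[i,4],p.mean(0).round(4),"circ",np.round(cc,4),round(r,4))
    # cork discs by colour and height
    if n=="top":
        hsv=cv2.cvtColor(c["pixels"],cv2.COLOR_RGB2HSV).astype(int)
        for u,v in((301,271),(315,285),(286,290),(420,285)): print(hsv[v,u],W[v,u].round(3))
        b=(z>.008)&(z<.020)&(W[...,0]>.38)&(W[...,0]<.72)&(abs(W[...,1])<.4)
        pb=W[b][:,:2].astype(np.float32); rect=cv2.minAreaRect(pb); print("board",rect)
        for nm,box in dict(jar=(235,271),orange=(278,188),mug=(505,250),scr=(362,332),pad=(335,267),pencil=(396,263),tape=(325,200),carton=(418,195)).items(): print(nm,W[box[1],box[0]].round(3))
E
```

```text
top tin top [368.82892057 267.9898167 ] 491 [ 0.5081 -0.0495  0.0997] circ [ 0.508  -0.0494] 0.0282
top tin top [434.12650602 267.937751  ] 498 [ 0.5081 -0.197   0.0997] circ [ 0.5083 -0.197 ] 0.0284
top tin top [300.28541667 271.48125   ] 480 [0.5002 0.1063 0.0995] circ [0.5003 0.1065] 0.0282
[105  11 193] [0.501 0.105 0.101]
[ 17 108 160] [0.467 0.077 0.011]
[ 19  99 181] [0.455 0.148 0.015]
[ 20  97 169] [ 0.467 -0.18   0.013]
board ((0.5389046669006348, -0.042151808738708496), (0.7143839001655579, 0.32679346203804016), 87.560302734375)
jar [0.501 0.26  0.077]
orange [0.696 0.161 0.081]
mug [ 0.553 -0.392  0.004]
scr [ 0.354 -0.038  0.02 ]
pad [0.511 0.027 0.033]
pencil [ 0.521 -0.121  0.022]
tape [ 0.68   0.052 -0.   ]
carton [ 0.684 -0.173  0.045]
side tin top [264.55851064 209.02659574] 564 [0.5016 0.1043 0.0994] circ [0.5015 0.1072] 0.0301
side tin top [319.30515192 252.84940555] 757 [ 0.5093 -0.0508  0.0994] circ [ 0.511  -0.0492] 0.0292
side tin top [381.55285313 308.19831618] 1069 [ 0.5091 -0.1984  0.0994] circ [ 0.5105 -0.1969] 0.0293
```

View pics/crop0.png

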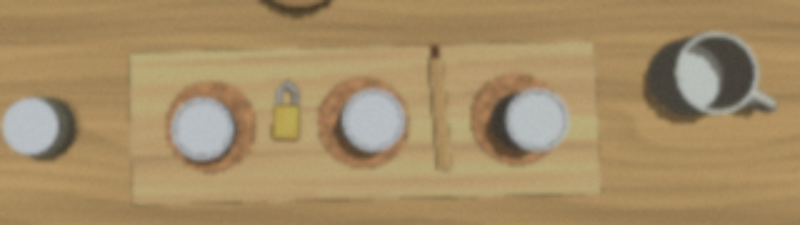

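The crop shows the three grey tins on their corks, with padlock and pencil between them. Their tops measure z≈0.0995 (0.101 expected) and radius 28 mm, so they fit the description. The next move goes above the left tin with the jaws along world x, clear of the padlock and pencil.

Call:
play_rows(commands=[{"tx": -4, "ty": -2.7, "tz": 0.5, "az": 0.14}, {"tx": -8, "ty": -5.3, "tz": 1, "az": 0.28}, {"tx": -12, "ty": -8, "tz": 2, "az": 0.42}, {"tx": -16, "ty": -10.6, "tz": 3, "az": 0.56}, {"tx": -20, "ty": -13.3, "tz": 4, "az": 0.7}, {"tx": -24, "ty": -16, "tz": 5, "az": 0.84}, {"tx": -28, "ty": -18.6, "tz": 6, "az": 0.98}, {"tx": -32, "ty": -21.2, "tz": 6, "az": 1.12}, {"tx": -36, "ty": -24, "tz": 6, "az": 1.259}, {"tx": -40, "ty": -26.6, "tz": 6, "az": 1.259}, {"tx": -43, "ty": -28.5, "tz": 6, "az": 1.259}, {"tx": -44.4, "ty": -29.5, "tz": 6, "az": 1.259}, {"tx": -44.4, "ty": -29.5, "tz": 6, "az": 1.259}, {"tx": -44.4, "ty": -29.5, "tz": 6, "az": 1.259}, {"tx": -44.4, "ty": -29.5, "tz": 6, "az": 1.259}], grip=8.54, newtons=60)

```text
invalid input at $.commands[0]: expected keys tx, ty, tz, ax, ay, az
```

Call:
play_rows(commands=[{"tx": -4, "ty": -2.7, "tz": 0.5, "ax": 0, "ay": 0, "az": 0.14}, {"tx": -8, "ty": -5.3, "tz": 1, "ax": 0, "ay": 0, "az": 0.28}, {"tx": -12, "ty": -8, "tz": 2, "ax": 0, "ay": 0, "az": 0.42}, {"tx": -16, "ty": -10.6, "tz": 3, "ax": 0, "ay": 0, "az": 0.56}, {"tx": -20, "ty": -13.3, "tz": 4, "ax": 0, "ay": 0, "az": 0.7}, {"tx": -24, "ty": -16, "tz": 5, "ax": 0, "ay": 0, "az": 0.84}, {"tx": -28, "ty": -18.6, "tz": 6, "ax": 0, "ay": 0, "az": 0.98}, {"tx": -32, "ty": -21.2, "tz": 6, "ax": 0, "ay": 0, "az": 1.12}, {"tx": -36, "ty": -24, "tz": 6, "ax": 0, "ay": 0, "az": 1.259}, {"tx": -40, "ty": -26.6, "tz": 6, "ax": 0, "ay": 0, "az": 1.259}, {"tx": -43, "ty": -28.5, "tz": 6, "ax": 0, "ay": 0, "az": 1.259}, {"tx": -44.4, "ty": -29.5, "tz": 6, "ax": 0, "ay": 0, "az": 1.259}, {"tx": -44.4, "ty": -29.5, "tz": 6, "ax": 0, "ay": 0, "az": 1.259}, {"tx": -44.4, "ty": -29.5, "tz": 6, "ax": 0, "ay": 0, "az": 1.259}, {"tx": -44.4, "ty": -29.5, "tz": 6, "ax": 0, "ay": 0, "az": 1.259}], grip=8.54, newtons=60)

```text
time: 1.6
ee_pos: [0.5003, 0.1072, 0.1902]
tcp_rot: [-180.0, -0.0, 90.0]
wrist_force: [-0.5, 1.0, 0.4]
opening: 0.0855
```

```bash
cat >> h.py <<'E'
def wcloud(c,ob):
    from scipy.spatial.transform import Rotation as R
    d=np.asarray(c["depth"]); v,u=np.mgrid[0:480,0:640]
    x=(u-c["cx"])/c["fx"]; y=(v-c["cy"])/c["fy"]; r=np.hypot(x,y)+1e-9
    k=np.tan(np.minimum(r,1.5))/r
    P=np.stack([x*k*d,y*k*d,d,np.ones_like(d)],-1)
    T=np.eye(4);T[:3,:3]=R.from_euler('xyz',ob["tcp_rot"],degrees=True).as_matrix();T[:3,3]=ob["ee_pos"]
    W=(P@(T@np.asarray(c["tool_from_camera"])).T)[...,:3]
    W[(d==0)|(r>1.45)]=np.nan
    return W
E
python3 - <<'E'
from workcell import bot,viewer
from h import *
o=bot.get_obs(); c=viewer.camera("wrist"); cv2.imwrite("pics/w1.png",c["pixels"][:,:,::-1])
W=wcloud(c,o); z=W[...,2]; print(o["ee_pos"],o["wrist_force"])
m=(z>.093)&(z<.108)&(W[...,0]>.42)&(W[...,0]<.6)&(abs(W[...,1])<.35)
k,l,st,ce=cv2.connectedComponentsWithStats(m.astype(np.uint8))
for i in range(1,k):
    if st[i,4]>100:
        p=W[l==i]; cc,r=cv2.minEnclosingCircle(p[:,:2].astype(np.float32)); print(ce[i],st[i,4],p.mean(0).round(4),np.round(cc,4),round(r,4))
E
```

```text
[0.50025436 0.10721654 0.19021026] [-0.4759332   1.0070959   0.37368344]
[325.97679005 251.77791262] 6592 [0.5037 0.1077 0.0991] [0.504  0.1069] 0.0288
```

View pics/w1.png

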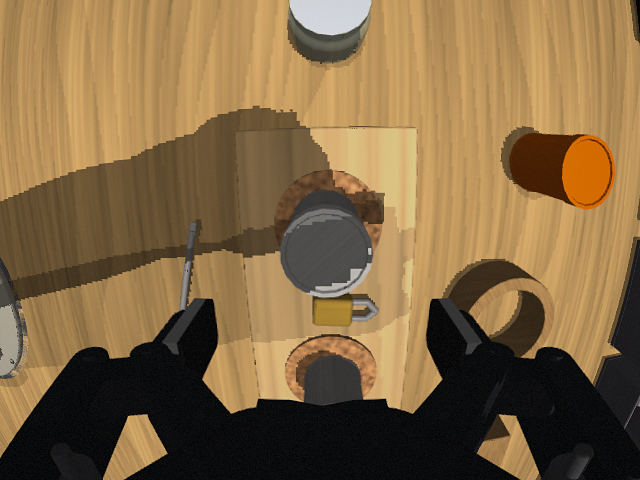

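The wrist view shows the left tin's lid at (326,252), centred between the jaws, with the padlock at (335,310) off the finger paths. Top, side and wrist cameras give x = 0.500–0.504 and y = 0.107. I'll descend now.

Call:
play_rows(commands=[{"tx": 0, "ty": 0.15, "tz": 2, "ax": 0, "ay": 0, "az": 0}, {"tx": 0, "ty": 0.15, "tz": 4, "ax": 0, "ay": 0, "az": 0}, {"tx": 0, "ty": 0.15, "tz": 6, "ax": 0, "ay": 0, "az": 0}, {"tx": 0, "ty": 0.15, "tz": 8, "ax": 0, "ay": 0, "az": 0}, {"tx": 0, "ty": 0.15, "tz": 9.5, "ax": 0, "ay": 0, "az": 0}, {"tx": 0, "ty": 0.15, "tz": 11, "ax": 0, "ay": 0, "az": 0}, {"tx": 0, "ty": 0.15, "tz": 12, "ax": 0, "ay": 0, "az": 0}, {"tx": 0, "ty": 0.15, "tz": 12, "ax": 0, "ay": 0, "az": 0}, {"tx": 0, "ty": 0.15, "tz": 12, "ax": 0, "ay": 0, "az": 0}])

```text
time: 2.55
ee_pos: [0.5025, 0.1066, 0.0707]
tcp_rot: [180.0, -0.0, 90.0]
wrist_force: [0.2, -0.9, 0.2]
opening: 0.0857
```

Call:
play_rows(commands=[{"tx": 0, "ty": 0, "tz": 0, "ax": 0, "ay": 0, "az": 0}, {"tx": 0, "ty": 0, "tz": 0, "ax": 0, "ay": 0, "az": 0}, {"tx": 0, "ty": 0, "tz": 0, "ax": 0, "ay": 0, "az": 0}, {"tx": 0, "ty": 0, "tz": 0, "ax": 0, "ay": 0, "az": 0}, {"tx": 0, "ty": 0, "tz": 0, "ax": 0, "ay": 0, "az": 0}, {"tx": 0, "ty": 0, "tz": 0, "ax": 0, "ay": 0, "az": 0}, {"tx": 0, "ty": 0, "tz": 0, "ax": 0, "ay": 0, "az": 0}, {"tx": 0, "ty": 0, "tz": 0, "ax": 0, "ay": 0, "az": 0}], grip=4.5, newtons=60)

```text
time: 3.35
ee_pos: [0.5029, 0.1065, 0.0713]
tcp_rot: [179.9, -0.0, 90.0]
wrist_force: [0.1, 0.5, 6.7]
opening: 0.0551
```

Call:
play_rows(commands=[{"tx": 0, "ty": 0, "tz": -0.5, "ax": 0, "ay": 0, "az": 0}, {"tx": 0, "ty": 0, "tz": -1.5, "ax": 0, "ay": 0, "az": 0}, {"tx": 0, "ty": 0, "tz": -2.5, "ax": 0, "ay": 0, "az": 0}, {"tx": 0, "ty": 0, "tz": -3.5, "ax": 0, "ay": 0, "az": 0}, {"tx": 0, "ty": 0, "tz": -4.5, "ax": 0, "ay": 0, "az": 0}, {"tx": 0, "ty": 0, "tz": -5.5, "ax": 0, "ay": 0, "az": 0}, {"tx": 0, "ty": 0, "tz": -6, "ax": 0, "ay": 0, "az": 0}, {"tx": 0, "ty": 0, "tz": -6, "ax": 0, "ay": 0, "az": 0}, {"tx": 0, "ty": 0, "tz": -6, "ax": 0, "ay": 0, "az": 0}, {"tx": 0, "ty": 0, "tz": -6, "ax": 0, "ay": 0, "az": 0}, {"tx": 0, "ty": 0, "tz": -6, "ax": 0, "ay": 0, "az": 0}, {"tx": 0, "ty": 0, "tz": -6, "ax": 0, "ay": 0, "az": 0}, {"tx": 0, "ty": 0, "tz": -6, "ax": 0, "ay": 0, "az": 0}, {"tx": 0, "ty": 0, "tz": -6, "ax": 0, "ay": 0, "az": 0}])

```text
time: 4.75
ee_pos: [0.5023, 0.1065, 0.1302]
tcp_rot: [-180.0, 0.0, 90.0]
wrist_force: [0.2, -0.5, -2.8]
opening: 0.0553
```

```bash
python3 - <<'E'
from workcell import bot,viewer
from h import *
for i in range(4):
    o=bot.get_obs(); c=viewer.camera("side"); print(o["time"],o["ee_pos"],o["wrist_force"].round(2),o["torque"].round(2),o["joint_efforts"].round(2),o["opening"])
cv2.imwrite("pics/s2.png",c["pixels"][:,:,::-1])
E
```

```text
4.75 [0.50229264 0.1065001  0.1302226 ] [ 0.17 -0.48 -2.84] [-0.01  0.01  0.03] [  0.   -47.71  48.49   0.     0.    -0.  ] 0.05533444784909708
4.8 [0.50229495 0.10649927 0.1302345 ] [ 0.76  0.22 -2.94] [ 0.   -0.   -0.01] [  0.   -47.72  48.49   0.     0.     0.  ] 0.05476114106258513
4.85 [0.50231427 0.10648425 0.13027468] [-0.44 -0.2  -2.01] [ 0.05 -0.04  0.01] [ -0.   -47.72  48.5    0.     0.    -0.  ] 0.05487427888182629
4.9 [0.50233129 0.10650093 0.13029707] [-0.63  0.56 -2.71] [0.01 0.03 0.05] [ -0.   -47.73  48.51   0.     0.     0.  ] 0.0550507906485523
```

View pics/s2.png

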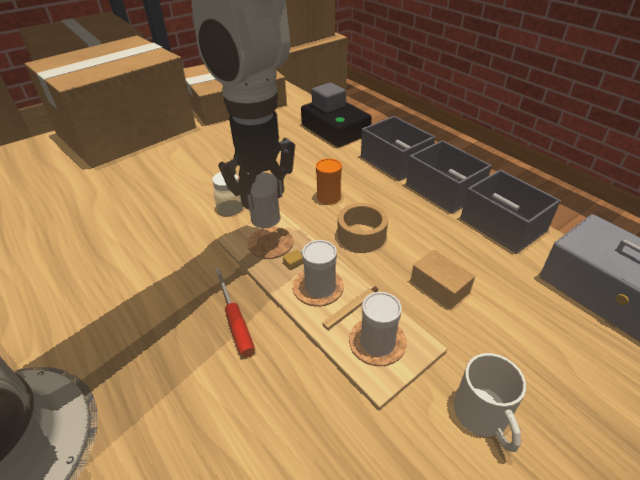

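The side view shows the left tin held upright clear of its disc at about (265,200). The wrist reads about −2.7 N, so it is light (~0.28 kg). I'll set it back.

Call:
play_rows(commands=[{"tx": 0, "ty": 0, "tz": 1, "ax": 0, "ay": 0, "az": 0}, {"tx": 0, "ty": 0, "tz": 2, "ax": 0, "ay": 0, "az": 0}, {"tx": 0, "ty": 0, "tz": 3, "ax": 0, "ay": 0, "az": 0}, {"tx": 0, "ty": 0, "tz": 4, "ax": 0, "ay": 0, "az": 0}, {"tx": 0, "ty": 0, "tz": 4.7, "ax": 0, "ay": 0, "az": 0}, {"tx": 0, "ty": 0, "tz": 5.2, "ax": 0, "ay": 0, "az": 0}, {"tx": 0, "ty": 0, "tz": 5.6, "ax": 0, "ay": 0, "az": 0}, {"tx": 0, "ty": 0, "tz": 5.8, "ax": 0, "ay": 0, "az": 0}, {"tx": 0, "ty": 0, "tz": 6, "ax": 0, "ay": 0, "az": 0}, {"tx": 0, "ty": 0, "tz": 6, "ax": 0, "ay": 0, "az": 0}, {"tx": 0, "ty": 0, "tz": 6, "ax": 0, "ay": 0, "az": 0}])

```text
time: 6.05
ee_pos: [0.5024, 0.1065, 0.0713]
tcp_rot: [180.0, -0.0, 90.0]
wrist_force: [-3.9, -0.8, 5.9]
opening: 0.055
```

Call:
play_rows(commands=[{"tx": 0, "ty": 0, "tz": 0, "ax": 0, "ay": 0, "az": 0}, {"tx": 0, "ty": 0, "tz": 0, "ax": 0, "ay": 0, "az": 0}, {"tx": 0, "ty": 0, "tz": 0, "ax": 0, "ay": 0, "az": 0}, {"tx": 0, "ty": 0, "tz": 0, "ax": 0, "ay": 0, "az": 0}, {"tx": 0, "ty": 0, "tz": 0, "ax": 0, "ay": 0, "az": 0}, {"tx": 0, "ty": 0, "tz": 0, "ax": 0, "ay": 0, "az": 0}], grip=8.54)

```text
time: 6.65
ee_pos: [0.5023, 0.1065, 0.0702]
tcp_rot: [-180.0, 0.0, 90.0]
wrist_force: [-0.1, -0.6, 0.2]
opening: 0.0853
```

Call:
play_rows(commands=[{"tx": 0, "ty": 0, "tz": -2, "ax": 0, "ay": 0, "az": 0}, {"tx": 0, "ty": 0, "tz": -4, "ax": 0, "ay": 0, "az": 0}, {"tx": 0, "ty": 0, "tz": -6.5, "ax": 0, "ay": 0, "az": 0}, {"tx": 0, "ty": 0, "tz": -9.5, "ax": 0, "ay": 0, "az": 0}, {"tx": -2, "ty": 0.1, "tz": -12, "ax": 0, "ay": 0, "az": 0}, {"tx": -5, "ty": 0.2, "tz": -12, "ax": 0, "ay": 0, "az": 0}, {"tx": -8.5, "ty": 0.4, "tz": -12, "ax": 0, "ay": 0, "az": 0}, {"tx": -12, "ty": 0.6, "tz": -12, "ax": 0, "ay": 0, "az": 0}, {"tx": -14.5, "ty": 0.7, "tz": -12, "ax": 0, "ay": 0, "az": 0}, {"tx": -15.6, "ty": 0.7, "tz": -12, "ax": 0, "ay": 0, "az": 0}, {"tx": -15.6, "ty": 0.7, "tz": -12, "ax": 0, "ay": 0, "az": 0}, {"tx": -15.6, "ty": 0.7, "tz": -12, "ax": 0, "ay": 0, "az": 0}, {"tx": -15.6, "ty": 0.7, "tz": -12, "ax": 0, "ay": 0, "az": 0}])

```text
time: 7.95
ee_pos: [0.5094, -0.0485, 0.1903]
tcp_rot: [-180.0, -0.0, 90.1]
wrist_force: [-0.1, 0.0, 0.3]
opening: 0.0854
```

```bash
cat > look.py <<'E'
import sys
from workcell import bot,viewer
from h import *
o=bot.get_obs(); c=viewer.camera("wrist"); cv2.imwrite(f"pics/{sys.argv[1]}w.png",c["pixels"][:,:,::-1])
s=viewer.camera("side"); cv2.imwrite(f"pics/{sys.argv[1]}s.png",s["pixels"][:,:,::-1])
t=viewer.camera("top"); cv2.imwrite(f"pics/{sys.argv[1]}t.png",t["pixels"][:,:,::-1])
print(o["ee_pos"],o["wrist_force"])
for n,W in(("w",wcloud(c,o)),("s",cloud(s)),("t",cloud(t))):
  z=W[...,2]
  m=(z>.093)&(z<.108)&(W[...,0]>.42)&(W[...,0]<.6)&(abs(W[...,1])<.35)
  k,l,st,ce=cv2.connectedComponentsWithStats(m.astype(np.uint8))
  for i in range(1,k):
    if st[i,4]>60:
        p=W[l==i]; cc,r=cv2.minEnclosingCircle(p[:,:2].astype(np.float32)); print(n,ce[i].round(),st[i,4],p.mean(0).round(4),np.round(cc,4),round(r,4))
E
python3 look.py m
```

```text
[ 0.50935593 -0.0485127   0.19027959] [-0.12636798  0.01389762  0.29050578]
w [310.  17.] 3152 [0.5034 0.0926 0.0991] [0.5034 0.1034] 0.028
w [324. 252.] 6616 [ 0.5116 -0.0479  0.0991] [ 0.5118 -0.0488] 0.0287
w [323. 403.] 64 [ 0.5115 -0.1688  0.0948] [ 0.5118 -0.1698] 0.0081
s [263. 210.] 517 [0.4988 0.1042 0.0993] [0.502  0.1074] 0.0305
s [319. 253.] 746 [ 0.5093 -0.0506  0.0994] [ 0.5103 -0.0485] 0.03
s [382. 308.] 1070 [ 0.5091 -0.1984  0.0993] [ 0.5101 -0.1968] 0.0295
t [300. 272.] 482 [0.4999 0.1063 0.0996] [0.4998 0.1064] 0.0284
```

View pics/mw.png

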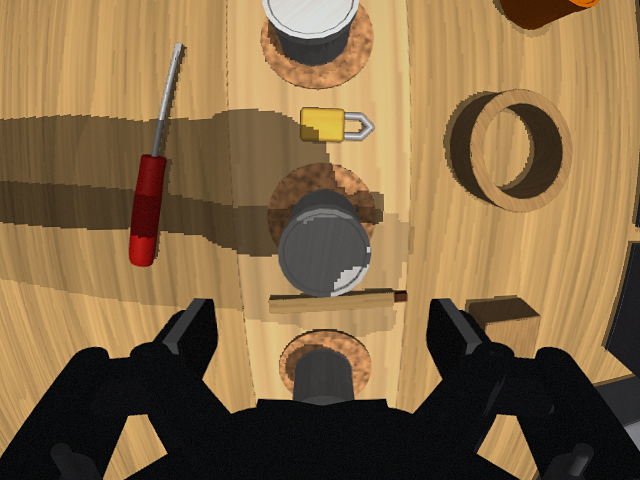

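The wrist view shows the middle tin's lid at (324,252) between the jaws, and the left tin upright on its cork at (310,20), unmoved to within 0.5 mm. The position is good, so I'll descend and grip.

Call:
play_rows(commands=[{"tx": 0, "ty": 0.1, "tz": 2, "ax": 0, "ay": 0, "az": 0}, {"tx": 0, "ty": 0.1, "tz": 4, "ax": 0, "ay": 0, "az": 0}, {"tx": 0, "ty": 0.1, "tz": 6, "ax": 0, "ay": 0, "az": 0}, {"tx": 0, "ty": 0.1, "tz": 8, "ax": 0, "ay": 0, "az": 0}, {"tx": 0, "ty": 0.1, "tz": 9.5, "ax": 0, "ay": 0, "az": 0}, {"tx": 0, "ty": 0.1, "tz": 11, "ax": 0, "ay": 0, "az": 0}, {"tx": 0, "ty": 0.1, "tz": 12, "ax": 0, "ay": 0, "az": 0}, {"tx": 0, "ty": 0.1, "tz": 12, "ax": 0, "ay": 0, "az": 0}, {"tx": 0, "ty": 0.1, "tz": 12, "ax": 0, "ay": 0, "az": 0}])

```text
time: 9.0
ee_pos: [0.5105, -0.0495, 0.0707]
tcp_rot: [180.0, 0.0, 90.0]
wrist_force: [0.0, -0.5, 0.5]
opening: 0.0854
```

Call:
play_rows(commands=[{"tx": 0, "ty": 0, "tz": 0, "ax": 0, "ay": 0, "az": 0}, {"tx": 0, "ty": 0, "tz": 0, "ax": 0, "ay": 0, "az": 0}, {"tx": 0, "ty": 0, "tz": 0, "ax": 0, "ay": 0, "az": 0}, {"tx": 0, "ty": 0, "tz": 0, "ax": 0, "ay": 0, "az": 0}, {"tx": 0, "ty": 0, "tz": 0, "ax": 0, "ay": 0, "az": 0}, {"tx": 0, "ty": 0, "tz": 0, "ax": 0, "ay": 0, "az": 0}, {"tx": 0, "ty": 0, "tz": 0, "ax": 0, "ay": 0, "az": 0}, {"tx": 0, "ty": 0, "tz": 0, "ax": 0, "ay": 0, "az": 0}], grip=4.5, newtons=60)

```text
time: 9.8
ee_pos: [0.5109, -0.0496, 0.0713]
tcp_rot: [179.9, 0.0, 90.0]
wrist_force: [-1.5, -0.2, 5.9]
opening: 0.0548
```

Call:
play_rows(commands=[{"tx": 0, "ty": 0, "tz": -0.5, "ax": 0, "ay": 0, "az": 0}, {"tx": 0, "ty": 0, "tz": -1.5, "ax": 0, "ay": 0, "az": 0}, {"tx": 0, "ty": 0, "tz": -2.5, "ax": 0, "ay": 0, "az": 0}, {"tx": 0, "ty": 0, "tz": -3.5, "ax": 0, "ay": 0, "az": 0}, {"tx": 0, "ty": 0, "tz": -4.5, "ax": 0, "ay": 0, "az": 0}, {"tx": 0, "ty": 0, "tz": -5.5, "ax": 0, "ay": 0, "az": 0}, {"tx": 0, "ty": 0, "tz": -6, "ax": 0, "ay": 0, "az": 0}, {"tx": 0, "ty": 0, "tz": -6, "ax": 0, "ay": 0, "az": 0}, {"tx": 0, "ty": 0, "tz": -6, "ax": 0, "ay": 0, "az": 0}, {"tx": 0, "ty": 0, "tz": -6, "ax": 0, "ay": 0, "az": 0}, {"tx": 0, "ty": 0, "tz": -6, "ax": 0, "ay": 0, "az": 0}, {"tx": 0, "ty": 0, "tz": -6, "ax": 0, "ay": 0, "az": 0}, {"tx": 0, "ty": 0, "tz": -6, "ax": 0, "ay": 0, "az": 0}, {"tx": 0, "ty": 0, "tz": -6, "ax": 0, "ay": 0, "az": 0}])

```text
time: 11.2
ee_pos: [0.5103, -0.0495, 0.1302]
tcp_rot: [-180.0, -0.0, 90.0]
wrist_force: [0.5, -0.5, -7.4]
opening: 0.0549
```

```bash
cat > heft.py <<'E'
import sys
from workcell import bot,viewer
from h import *
for i in range(4):
    o=bot.get_obs(); c=viewer.camera("side"); print(o["time"],o["ee_pos"],o["wrist_force"].round(2),o["joint_efforts"].round(2),o["opening"])
cv2.imwrite(f"pics/{sys.argv[1]}.png",c["pixels"][:,:,::-1])
E
python3 heft.py s3
```

```text
11.2 [ 0.51027371 -0.04949671  0.13019029] [ 0.5  -0.46 -7.37] [ 0.000e+00 -4.960e+01  5.051e+01  1.000e-02  1.000e-02 -0.000e+00] 0.05493614128114557
11.25 [ 0.51031212 -0.04951796  0.1302435 ] [-0.28 -0.43 -6.47] [ 0.000e+00 -4.961e+01  5.052e+01  0.000e+00  1.000e-02  0.000e+00] 0.05474033880104502
11.3 [ 0.51031923 -0.04950658  0.13024371] [-0.08 -0.22 -6.37] [ 0.000e+00 -4.961e+01  5.053e+01  0.000e+00  1.000e-02 -0.000e+00] 0.054330377073671235
11.35 [ 0.5103217  -0.04949953  0.13029813] [ 0.19 -0.25 -7.35] [-0.000e+00 -4.962e+01  5.054e+01  0.000e+00  1.000e-02 -0.000e+00] 0.05492288307715309
```

View pics/s3.png

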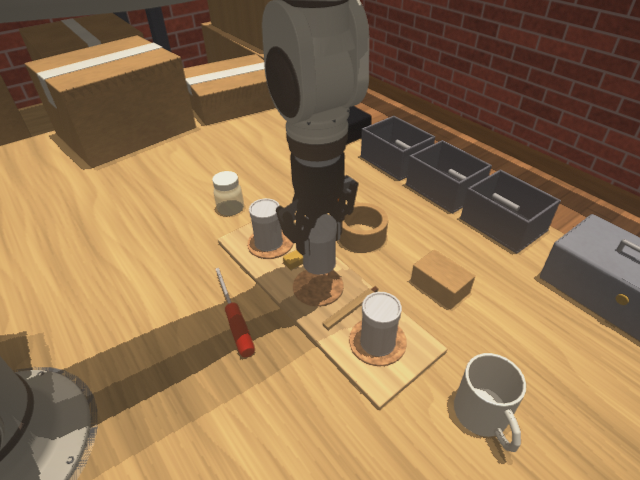

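The side view shows the middle tin upright above its disc at (320,245). The wrist reads about −7 N (~0.71 kg), so it is probably the full one. I'll set it back and heft the right one.

Call:
play_rows(commands=[{"tx": 0, "ty": 0, "tz": 1, "ax": 0, "ay": 0, "az": 0}, {"tx": 0, "ty": 0, "tz": 2, "ax": 0, "ay": 0, "az": 0}, {"tx": 0, "ty": 0, "tz": 3, "ax": 0, "ay": 0, "az": 0}, {"tx": 0, "ty": 0, "tz": 4, "ax": 0, "ay": 0, "az": 0}, {"tx": 0, "ty": 0, "tz": 4.7, "ax": 0, "ay": 0, "az": 0}, {"tx": 0, "ty": 0, "tz": 5.2, "ax": 0, "ay": 0, "az": 0}, {"tx": 0, "ty": 0, "tz": 5.6, "ax": 0, "ay": 0, "az": 0}, {"tx": 0, "ty": 0, "tz": 5.8, "ax": 0, "ay": 0, "az": 0}, {"tx": 0, "ty": 0, "tz": 6, "ax": 0, "ay": 0, "az": 0}, {"tx": 0, "ty": 0, "tz": 6, "ax": 0, "ay": 0, "az": 0}, {"tx": 0, "ty": 0, "tz": 6, "ax": 0, "ay": 0, "az": 0}])

```text
time: 12.5
ee_pos: [0.5104, -0.0495, 0.0713]
tcp_rot: [180.0, 0.0, 90.0]
wrist_force: [-5.1, 1.4, 4.5]
opening: 0.0547
```

Call:
play_rows(commands=[{"tx": 0, "ty": 0, "tz": 0, "ax": 0, "ay": 0, "az": 0}, {"tx": 0, "ty": 0, "tz": 0, "ax": 0, "ay": 0, "az": 0}, {"tx": 0, "ty": 0, "tz": 0, "ax": 0, "ay": 0, "az": 0}, {"tx": 0, "ty": 0, "tz": 0, "ax": 0, "ay": 0, "az": 0}, {"tx": 0, "ty": 0, "tz": 0, "ax": 0, "ay": 0, "az": 0}, {"tx": 0, "ty": 0, "tz": 0, "ax": 0, "ay": 0, "az": 0}], grip=8.54)

```text
time: 13.1
ee_pos: [0.5104, -0.0495, 0.0703]
tcp_rot: [180.0, 0.0, 90.0]
wrist_force: [-0.0, -0.4, -0.1]
opening: 0.0855
```

Call:
play_rows(commands=[{"tx": 0, "ty": 0, "tz": -2, "ax": 0, "ay": 0, "az": 0}, {"tx": 0, "ty": 0, "tz": -4, "ax": 0, "ay": 0, "az": 0}, {"tx": 0, "ty": 0, "tz": -6.5, "ax": 0, "ay": 0, "az": 0}, {"tx": 0, "ty": 0, "tz": -9.5, "ax": 0, "ay": 0, "az": 0}, {"tx": -2, "ty": 0, "tz": -12, "ax": 0, "ay": 0, "az": 0}, {"tx": -5, "ty": 0, "tz": -12, "ax": 0, "ay": 0, "az": 0}, {"tx": -8.5, "ty": 0, "tz": -12, "ax": 0, "ay": 0, "az": 0}, {"tx": -12, "ty": 0, "tz": -12, "ax": 0, "ay": 0, "az": 0}, {"tx": -14, "ty": 0, "tz": -12, "ax": 0, "ay": 0, "az": 0}, {"tx": -14.8, "ty": 0, "tz": -12, "ax": 0, "ay": 0, "az": 0}, {"tx": -14.8, "ty": 0, "tz": -12, "ax": 0, "ay": 0, "az": 0}, {"tx": -14.8, "ty": 0, "tz": -12, "ax": 0, "ay": 0, "az": 0}, {"tx": -14.8, "ty": 0, "tz": -12, "ax": 0, "ay": 0, "az": 0}])

```text
time: 14.4
ee_pos: [0.5104, -0.1965, 0.1904]
tcp_rot: [180.0, -0.0, 90.1]
wrist_force: [-0.4, 0.9, -0.2]
opening: 0.0854
```

```bash
python3 look.py r
```

```text
[ 0.51041994 -0.19648777  0.19037187] [-0.4231419   0.85837512 -0.22926348]
w [322.  23.] 4320 [ 0.5112 -0.0589  0.0991] [ 0.5111 -0.049 ] 0.0285
w [322. 252.] 6634 [ 0.5116 -0.1959  0.0991] [ 0.5115 -0.1969] 0.0289
s [264. 209.] 567 [0.501  0.1041 0.0994] [0.5017 0.1064] 0.0301
s [319. 253.] 755 [ 0.509  -0.0509  0.0994] [ 0.51  -0.049] 0.0296
s [382. 308.] 1069 [ 0.5091 -0.1983  0.0993] [ 0.51   -0.1964] 0.0292
t [369. 268.] 485 [ 0.5079 -0.0495  0.0996] [ 0.5079 -0.0491] 0.0283
t [431. 268.] 371 [ 0.5078 -0.1904  0.0997] [ 0.5085 -0.1962] 0.0284
t [300. 272.] 481 [0.5001 0.1065 0.0996] [0.4997 0.1065] 0.0283
```

View pics/rw.png

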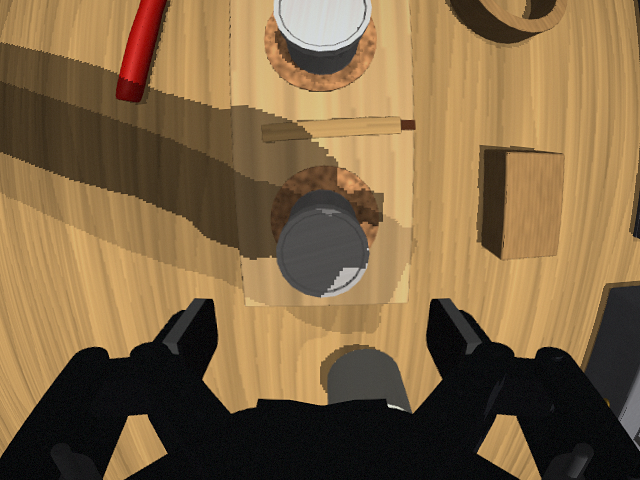

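The wrist view shows the right tin's lid at (322,252) between the jaws. The middle tin is back on its cork at (322,25), and the mug at (365,380) is clear.

Call:
play_rows(commands=[{"tx": 0, "ty": 0, "tz": 2, "ax": 0, "ay": 0, "az": 0}, {"tx": 0, "ty": 0, "tz": 4, "ax": 0, "ay": 0, "az": 0}, {"tx": 0, "ty": 0, "tz": 6, "ax": 0, "ay": 0, "az": 0}, {"tx": 0, "ty": 0, "tz": 8, "ax": 0, "ay": 0, "az": 0}, {"tx": 0, "ty": 0, "tz": 9.5, "ax": 0, "ay": 0, "az": 0}, {"tx": 0, "ty": 0, "tz": 11, "ax": 0, "ay": 0, "az": 0}, {"tx": 0, "ty": 0, "tz": 12, "ax": 0, "ay": 0, "az": 0}, {"tx": 0, "ty": 0, "tz": 12, "ax": 0, "ay": 0, "az": 0}, {"tx": 0, "ty": 0, "tz": 12, "ax": 0, "ay": 0, "az": 0}])

```text
time: 15.45
ee_pos: [0.5105, -0.1976, 0.0707]
tcp_rot: [180.0, 0.0, 90.0]
wrist_force: [0.5, -1.0, -0.5]
opening: 0.0852
```

Call:
play_rows(commands=[{"tx": 0, "ty": 0, "tz": 0, "ax": 0, "ay": 0, "az": 0}, {"tx": 0, "ty": 0, "tz": 0, "ax": 0, "ay": 0, "az": 0}, {"tx": 0, "ty": 0, "tz": 0, "ax": 0, "ay": 0, "az": 0}, {"tx": 0, "ty": 0, "tz": 0, "ax": 0, "ay": 0, "az": 0}, {"tx": 0, "ty": 0, "tz": 0, "ax": 0, "ay": 0, "az": 0}, {"tx": 0, "ty": 0, "tz": 0, "ax": 0, "ay": 0, "az": 0}, {"tx": 0, "ty": 0, "tz": 0, "ax": 0, "ay": 0, "az": 0}, {"tx": 0, "ty": 0, "tz": 0, "ax": 0, "ay": 0, "az": 0}], grip=4.5, newtons=60)

```text
time: 16.25
ee_pos: [0.5108, -0.1977, 0.0713]
tcp_rot: [179.9, 0.0, 90.0]
wrist_force: [-0.8, -0.1, 5.5]
opening: 0.0552
```

Call:
play_rows(commands=[{"tx": 0, "ty": 0, "tz": -0.5, "ax": 0, "ay": 0, "az": 0}, {"tx": 0, "ty": 0, "tz": -1.5, "ax": 0, "ay": 0, "az": 0}, {"tx": 0, "ty": 0, "tz": -2.5, "ax": 0, "ay": 0, "az": 0}, {"tx": 0, "ty": 0, "tz": -3.5, "ax": 0, "ay": 0, "az": 0}, {"tx": 0, "ty": 0, "tz": -4.5, "ax": 0, "ay": 0, "az": 0}, {"tx": 0, "ty": 0, "tz": -5.5, "ax": 0, "ay": 0, "az": 0}, {"tx": 0, "ty": 0, "tz": -6, "ax": 0, "ay": 0, "az": 0}, {"tx": 0, "ty": 0, "tz": -6, "ax": 0, "ay": 0, "az": 0}, {"tx": 0, "ty": 0, "tz": -6, "ax": 0, "ay": 0, "az": 0}, {"tx": 0, "ty": 0, "tz": -6, "ax": 0, "ay": 0, "az": 0}, {"tx": 0, "ty": 0, "tz": -6, "ax": 0, "ay": 0, "az": 0}, {"tx": 0, "ty": 0, "tz": -6, "ax": 0, "ay": 0, "az": 0}, {"tx": 0, "ty": 0, "tz": -6, "ax": 0, "ay": 0, "az": 0}, {"tx": 0, "ty": 0, "tz": -6, "ax": 0, "ay": 0, "az": 0}])

```text
time: 17.65
ee_pos: [0.5103, -0.1975, 0.1302]
tcp_rot: [-180.0, -0.0, 90.0]
wrist_force: [0.5, 0.2, -4.6]
opening: 0.0548
```

```bash
python3 heft.py s4
```

```text
17.65 [ 0.51027637 -0.1974774   0.13020051] [ 0.51  0.23 -4.63] [ 0.000e+00 -5.365e+01  4.919e+01  1.000e-02  1.000e-02  0.000e+00] 0.05477798885248208
17.7 [ 0.51029524 -0.19748801  0.13026307] [ 0.09 -0.17 -3.64] [-0.000e+00 -5.366e+01  4.920e+01  1.000e-02  1.000e-02 -0.000e+00] 0.05486759494684369
17.75 [ 0.51031755 -0.19749172  0.13025408] [ 0.12 -0.11 -5.13] [ 0.000e+00 -5.367e+01  4.921e+01  1.000e-02  1.000e-02 -0.000e+00] 0.05480350643172229
17.8 [ 0.51030312 -0.19751039  0.1302771 ] [-0.42 -0.29 -3.86] [-0.000e+00 -5.367e+01  4.922e+01  0.000e+00  1.000e-02 -0.000e+00] 0.054908688027726735
```

View pics/s4.png

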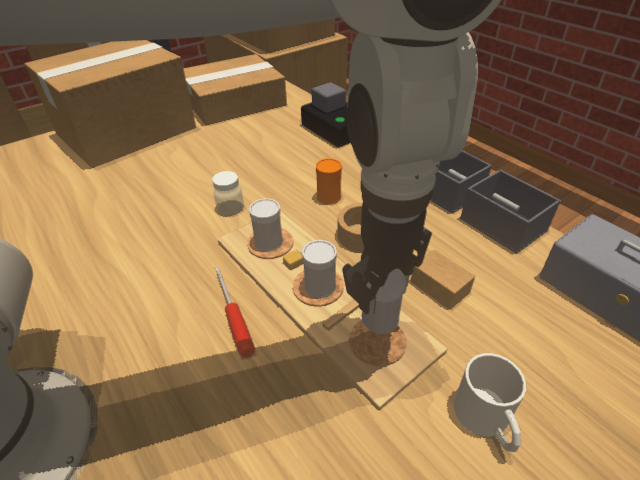

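The side view shows the right tin lifted upright at (383,300). The readings are about 2.7 N left, 7.0 N middle and 4.3 N right, so the middle tin is the heaviest. I'll set the right one back and return to the middle.

Call:
play_rows(commands=[{"tx": 0, "ty": 0, "tz": 1, "ax": 0, "ay": 0, "az": 0}, {"tx": 0, "ty": 0, "tz": 2, "ax": 0, "ay": 0, "az": 0}, {"tx": 0, "ty": 0, "tz": 3, "ax": 0, "ay": 0, "az": 0}, {"tx": 0, "ty": 0, "tz": 4, "ax": 0, "ay": 0, "az": 0}, {"tx": 0, "ty": 0, "tz": 4.7, "ax": 0, "ay": 0, "az": 0}, {"tx": 0, "ty": 0, "tz": 5.2, "ax": 0, "ay": 0, "az": 0}, {"tx": 0, "ty": 0, "tz": 5.6, "ax": 0, "ay": 0, "az": 0}, {"tx": 0, "ty": 0, "tz": 5.8, "ax": 0, "ay": 0, "az": 0}, {"tx": 0, "ty": 0, "tz": 6, "ax": 0, "ay": 0, "az": 0}, {"tx": 0, "ty": 0, "tz": 6, "ax": 0, "ay": 0, "az": 0}, {"tx": 0, "ty": 0, "tz": 6, "ax": 0, "ay": 0, "az": 0}])

```text
time: 18.95
ee_pos: [0.5104, -0.1975, 0.0713]
tcp_rot: [180.0, 0.0, 90.0]
wrist_force: [-4.0, 3.0, 6.2]
opening: 0.0547
```

Call:
play_rows(commands=[{"tx": 0, "ty": 0, "tz": 0, "ax": 0, "ay": 0, "az": 0}, {"tx": 0, "ty": 0, "tz": 0, "ax": 0, "ay": 0, "az": 0}, {"tx": 0, "ty": 0, "tz": 0, "ax": 0, "ay": 0, "az": 0}, {"tx": 0, "ty": 0, "tz": 0, "ax": 0, "ay": 0, "az": 0}, {"tx": 0, "ty": 0, "tz": 0, "ax": 0, "ay": 0, "az": 0}, {"tx": 0, "ty": 0, "tz": 0, "ax": 0, "ay": 0, "az": 0}], grip=8.54)

```text
time: 19.55
ee_pos: [0.5103, -0.1975, 0.0702]
tcp_rot: [180.0, -0.0, 90.0]
wrist_force: [-0.3, -0.6, -0.1]
opening: 0.0854
```

Call:
play_rows(commands=[{"tx": 0, "ty": 0, "tz": -2, "ax": 0, "ay": 0, "az": 0}, {"tx": 0, "ty": 0, "tz": -4, "ax": 0, "ay": 0, "az": 0}, {"tx": 0, "ty": 0, "tz": -6.5, "ax": 0, "ay": 0, "az": 0}, {"tx": 0, "ty": 0, "tz": -9.5, "ax": 0, "ay": 0, "az": 0}, {"tx": 2, "ty": 0, "tz": -12, "ax": 0, "ay": 0, "az": 0}, {"tx": 5, "ty": 0, "tz": -12, "ax": 0, "ay": 0, "az": 0}, {"tx": 8.5, "ty": 0, "tz": -12, "ax": 0, "ay": 0, "az": 0}, {"tx": 12, "ty": 0, "tz": -12, "ax": 0, "ay": 0, "az": 0}, {"tx": 14, "ty": 0, "tz": -12, "ax": 0, "ay": 0, "az": 0}, {"tx": 14.8, "ty": 0, "tz": -12, "ax": 0, "ay": 0, "az": 0}, {"tx": 14.8, "ty": 0, "tz": -12, "ax": 0, "ay": 0, "az": 0}, {"tx": 14.8, "ty": 0, "tz": -12, "ax": 0, "ay": 0, "az": 0}, {"tx": 14.8, "ty": 0, "tz": -12, "ax": 0, "ay": 0, "az": 0}])

```text
time: 20.85
ee_pos: [0.5103, -0.0505, 0.1902]
tcp_rot: [-180.0, 0.0, 89.9]
wrist_force: [0.5, 0.1, -0.2]
opening: 0.0852
```

```bash
python3 look.py m2
```

```text
[ 0.51034927 -0.05046273  0.19020914] [ 0.54556461  0.13574035 -0.24697757]
w [308.  16.] 2839 [0.5034 0.0915 0.0991] [0.503  0.1014] 0.0275
w [322. 248.] 6676 [ 0.5113 -0.0478  0.0991] [ 0.5112 -0.0486] 0.0288
w [322. 402.] 130 [ 0.5113 -0.1689  0.0958] [ 0.5118 -0.1706] 0.0118
s [264. 210.] 524 [0.4994 0.1042 0.0993] [0.5016 0.1065] 0.03
s [319. 253.] 753 [ 0.5091 -0.0508  0.0994] [ 0.5105 -0.0496] 0.0294
s [381. 308.] 1068 [ 0.5087 -0.1982  0.0993] [ 0.51   -0.1969] 0.0291
t [300. 272.] 481 [0.5    0.1065 0.0996] [0.4997 0.1064] 0.0283
```

View pics/m2s.png

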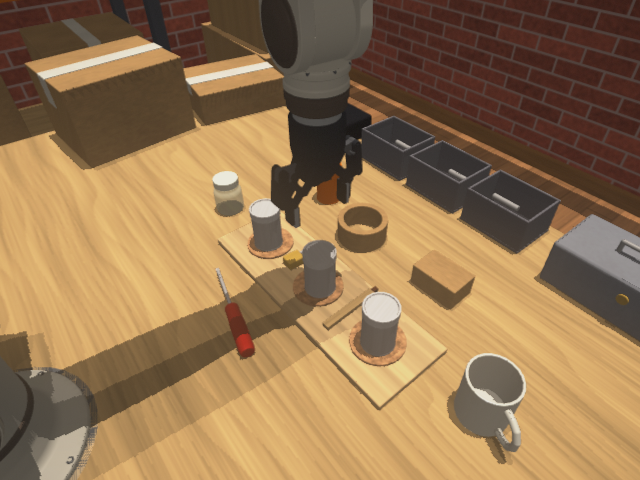

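The side view shows all three tins upright on their discs at (265,225), (319,270) and (381,325). They sit where they started to within 1 mm. Next I'll grasp the middle one and raise it 14 cm.

Call:
play_rows(commands=[{"tx": 0, "ty": 0, "tz": 2, "ax": 0, "ay": 0, "az": 0}, {"tx": 0, "ty": 0, "tz": 4, "ax": 0, "ay": 0, "az": 0}, {"tx": 0, "ty": 0, "tz": 6, "ax": 0, "ay": 0, "az": 0}, {"tx": 0, "ty": 0, "tz": 8, "ax": 0, "ay": 0, "az": 0}, {"tx": 0, "ty": 0, "tz": 9.5, "ax": 0, "ay": 0, "az": 0}, {"tx": 0, "ty": 0, "tz": 11, "ax": 0, "ay": 0, "az": 0}, {"tx": 0, "ty": 0, "tz": 12, "ax": 0, "ay": 0, "az": 0}, {"tx": 0, "ty": 0, "tz": 12, "ax": 0, "ay": 0, "az": 0}, {"tx": 0, "ty": 0, "tz": 12, "ax": 0, "ay": 0, "az": 0}])

```text
time: 21.9
ee_pos: [0.5105, -0.0495, 0.0707]
tcp_rot: [180.0, 0.0, 90.0]
wrist_force: [-0.2, -0.6, -0.2]
opening: 0.0855
```

Call:
play_rows(commands=[{"tx": 0, "ty": 0, "tz": 0, "ax": 0, "ay": 0, "az": 0}, {"tx": 0, "ty": 0, "tz": 0, "ax": 0, "ay": 0, "az": 0}, {"tx": 0, "ty": 0, "tz": 0, "ax": 0, "ay": 0, "az": 0}, {"tx": 0, "ty": 0, "tz": 0, "ax": 0, "ay": 0, "az": 0}, {"tx": 0, "ty": 0, "tz": 0, "ax": 0, "ay": 0, "az": 0}, {"tx": 0, "ty": 0, "tz": 0, "ax": 0, "ay": 0, "az": 0}, {"tx": 0, "ty": 0, "tz": 0, "ax": 0, "ay": 0, "az": 0}, {"tx": 0, "ty": 0, "tz": 0, "ax": 0, "ay": 0, "az": 0}], grip=4.5, newtons=60)

```text
time: 22.7
ee_pos: [0.5106, -0.0495, 0.0713]
tcp_rot: [179.9, 0.0, 90.0]
wrist_force: [-1.1, 0.8, 6.3]
opening: 0.0552
```

Call:
play_rows(commands=[{"tx": 0, "ty": 0, "tz": -0.5, "ax": 0, "ay": 0, "az": 0}, {"tx": 0, "ty": 0, "tz": -1.5, "ax": 0, "ay": 0, "az": 0}, {"tx": 0, "ty": 0, "tz": -2.5, "ax": 0, "ay": 0, "az": 0}, {"tx": 0, "ty": 0, "tz": -4, "ax": 0, "ay": 0, "az": 0}, {"tx": 0, "ty": 0, "tz": -5.5, "ax": 0, "ay": 0, "az": 0}, {"tx": 0, "ty": 0, "tz": -7, "ax": 0, "ay": 0, "az": 0}, {"tx": 0, "ty": 0, "tz": -8.5, "ax": 0, "ay": 0, "az": 0}, {"tx": 0, "ty": 0, "tz": -10, "ax": 0, "ay": 0, "az": 0}, {"tx": 0, "ty": 0, "tz": -11.5, "ax": 0, "ay": 0, "az": 0}, {"tx": 0, "ty": 0, "tz": -13, "ax": 0, "ay": 0, "az": 0}, {"tx": 0, "ty": 0, "tz": -14, "ax": 0, "ay": 0, "az": 0}, {"tx": 0, "ty": 0, "tz": -14, "ax": 0, "ay": 0, "az": 0}, {"tx": 0, "ty": 0, "tz": -14, "ax": 0, "ay": 0, "az": 0}, {"tx": 0, "ty": 0, "tz": -14, "ax": 0, "ay": 0, "az": 0}, {"tx": 0, "ty": 0, "tz": -14, "ax": 0, "ay": 0, "az": 0}, {"tx": 0, "ty": 0, "tz": -14, "ax": 0, "ay": 0, "az": 0}, {"tx": 0, "ty": 0, "tz": -14, "ax": 0, "ay": 0, "az": 0}, {"tx": 0, "ty": 0, "tz": -14, "ax": 0, "ay": 0, "az": 0}])

```text
time: 24.5
ee_pos: [0.5103, -0.0495, 0.2102]
tcp_rot: [-180.0, -0.0, 90.0]
wrist_force: [-0.7, 0.1, -6.6]
opening: 0.0549
```

```bash
python3 heft.py s5; python3 look.py f
```

```text
24.5 [ 0.51026726 -0.04949708  0.21017958] [-0.72  0.12 -6.65] [ 0.000e+00 -4.958e+01  5.048e+01  1.000e-02  1.000e-02  0.000e+00] 0.054919150445794575
24.55 [ 0.51028458 -0.04949962  0.21023212] [ 0.42  0.78 -7.2 ] [-0.000e+00 -4.959e+01  5.049e+01  0.000e+00  1.000e-02 -0.000e+00] 0.05444555890272136
24.6 [ 0.51029735 -0.04950274  0.21024627] [ 0.39  0.18 -7.39] [ 0.000e+00 -4.961e+01  5.051e+01  0.000e+00  1.000e-02 -0.000e+00] 0.054427330872756745
24.65 [ 0.51030891 -0.04950043  0.210266  ] [-0.25 -0.98 -6.51] [ 0.000e+00 -4.962e+01  5.052e+01  0.000e+00  1.000e-02 -0.000e+00] 0.055254986736868156
[ 0.51031031 -0.049514    0.21030832] [ 0.57461442 -0.58523719 -6.2788804 ]
w [309.  20.] 3507 [0.5033 0.0963 0.0991] [0.503  0.1059] 0.0285
s [264. 209.] 559 [0.5012 0.1045 0.0995] [0.5014 0.1069] 0.0304
s [381. 308.] 1063 [ 0.5087 -0.198   0.0993] [ 0.51   -0.1963] 0.0296
t [300. 272.] 478 [0.4999 0.1063 0.0996] [0.4999 0.1065] 0.0282
```

View pics/s5.png

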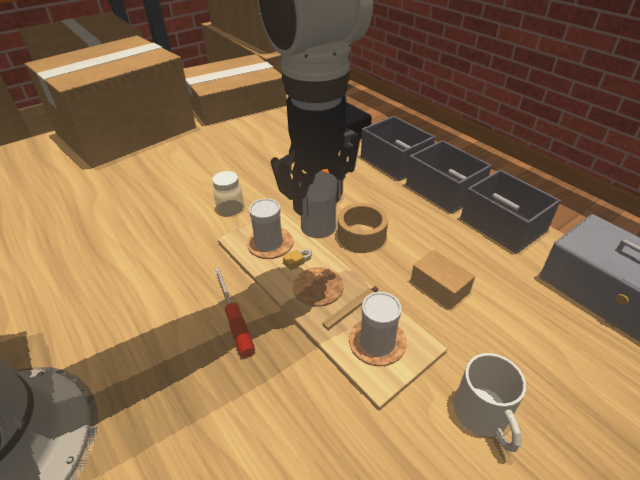

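The side view shows the full tin at (319,205), upright and about 14 cm above its disc at (319,286). The other two stand on their discs, and the bystanders are where they were.

```bash
python3 -c "
from workcell import job
print(job.job_done())"
```

```text
the job is handed in; nothing more can be done
None
```

I hefted the tins from left to right. The wrist read about 2.7 N for the left, 7 N for the middle and 4.3 N for the right, so the middle tin (about 0.71 kg) is the full one. I set each back on its disc, then took the middle tin again and handed the job in at about 25 s while holding it.

In the last checks the held tin was upright and still, about 14 cm above its disc, at 6.3–7.4 N with the fingers at 55 mm. The left and right tins stand within about 1 mm of where they started, and the bystanders look unmoved in the side view. The cameras disagreed by up to 3–4 mm in x on the tin positions, within their combined calibration, and no check failed.

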